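# Close up the sample jars in their carrier with the keeper straightedge

### The job

Take the steel straightedge from its holder by the handle and with its blade gently sweep the four loose jars together as one row against the carrier's sprung follower. Keep pushing the row against the spring until the straightedge's two ears can drop to the bottom of the pair of notches in the carrier's rails, and leave it there as the keeper bar, so that the spring clamps the upright jars between follower and straightedge. Touch the jars only with the straightedge, and leave the bottle, tip box and beaker alone.

Things in the scene. Friction and masses are not known exactly. Their poses are not given: they have to be found in the camera images.
- tray: Grey plastic jar carrier, fixed to the bench, 280 mm long (x) by 216 mm wide (y). Origin: centre of its underside, on the bench. Its x axis points from the open end (towards the robot, no wall) to the closed end; z up. Floor 4 mm thick; 180 mm wide between the side walls. An 18 mm wide aluminium rail is clipped on each side wall.
- rail_left (a point): Point on the flat top of the rail on the carrier's +y side, middle of its width, 54 mm above the bench, 99 mm from the carrier's middle, at the carrier's x = 0. Fixed to the carrier: it does not show where the notch is. The rail's top runs from x = -113 mm (or before) to beyond x = +80 mm, broken only by the notch.
- rail_right (a point): The same on the -y side. Each rail has one square notch, open upwards, 18 mm long in x and 16 mm deep (bottom 38 mm above the bench); the two face each other squarely. The rails shift as a pair: the notches' centre is anywhere between x = +22 and x = +47 mm in the carrier's frame, differs every time and is not given: see it or feel for it.
- follower_face (a point): Centre of the foot of the front face of the follower, a white upright plate 172 mm wide in y and 12 mm thick, its top 61 mm above the bench, that slides in x inside the carrier. x axis as the carrier's. The face stands at x = +60 mm in the carrier's frame when nothing presses on it.
- follower (a joint): How far the follower is pushed back towards the closed end, in m: 0 at rest, at most 0.045. A spring pushes it towards the open end with about 2 N at 0, growing by 1 N per 10 mm.
- straightedge_grip (a point): Grip point in the handle of a T-shaped upright steel plate, 84 mm above its lower edge, mid thickness and length. 12 mm thick (x axis), 300 g, same either way round; y along its length. From the lower edge: blade 168 mm long, 0 to 46 mm; ears at 30 to 46 mm make it 202 mm long there (they ride on the rails, the blade hangs between); handle 50 mm long, 46 to 106 mm.
- holder: White plastic stand fixed to the bench. Origin: centre of its underside. The straightedge stands on its 4 mm base in a 16 mm wide slot along the holder's y axis, between two 22 mm high, 150 mm long walls.
- jar0_center (a point): Centre (half-way up) of an amber glass jar with white screw cap, 40 mm in diameter, 62 mm tall, 90 g, standing on the carrier's floor; one of four alike, side by side in y, not in line in x. Pinched jars rub on the blade and hold it back by some newtons when it is lowered. Its z axis is up when it stands.
- jar1_center (a point): Centre (half-way up) of an amber glass jar with white screw cap, 40 mm in diameter, 62 mm tall, 90 g, standing on the carrier's floor; one of four alike, side by side in y, not in line in x. Pinched jars rub on the blade and hold it back by some newtons when it is lowered. Its z axis is up when it stands.
- jar2_center (a point): Centre (half-way up) of an amber glass jar with white screw cap, 40 mm in diameter, 62 mm tall, 90 g, standing on the carrier's floor; one of four alike, side by side in y, not in line in x. Pinched jars rub on the blade and hold it back by some newtons when it is lowered. Its z axis is up when it stands.
- jar3_center (a point): Centre (half-way up) of an amber glass jar with white screw cap, 40 mm in diameter, 62 mm tall, 90 g, standing on the carrier's floor; one of four alike, side by side in y, not in line in x. Pinched jars rub on the blade and hold it back by some newtons when it is lowered. Its z axis is up when it stands.
- media_bottle_center (a point): Bystander: glass bottle with green cap, 64 mm in diameter, 130 mm tall; its centre.
- tip_box_center (a point): Bystander: orange box with clear lid, 85 x 120 x 80 mm; its centre.
- beaker_center (a point): Bystander: clear beaker, 70 mm in diameter, 85 mm tall; its centre.
Mind the look-alikes: they are no part of the job. What is shaped like the part that bears jar2_center but brown or turquoise is not meant.

How it is judged:
By the outcome, as a careful person would: the job done as asked, in the order asked, and still so for the second after the job is handed in, with the robot touching nothing.
It also fails if it takes over 59 s, if anything falls off the work surface, if the arm or the gripper's body presses on something with over 40 N, if the wrist force passes 120 N, or if a joint passes its speed limit or range.

### The arm

A 6-joint arm with a two-finger parallel gripper is mounted at the origin on the work surface. World frame = base frame: x ahead of the robot, y to its left, z up, the work surface at z = 0. Lengths are in m, angles in rad, forces in N, time in s.
With the tool pointing down it reaches from about 0.325 to 1 m from the base axis. Payload 5.1 kg.
Tool frame: the origin (TCP) lies midway between the tips of the shut fingers; the grasp point (between the pads) lies 19 mm behind it; z points along the fingers, y is the direction in which the jaws open and shut (so a half turn about z gives the same grasp; the last joint's range is limited). The gripper opens to 85 mm and grips with 20 to 120 N. Pads are 22 mm wide; open, the fingers measure 114 mm over their backs; the gripper's body (76 mm by 85 mm) begins 54 mm behind the grasp point. The pads swing forward as they close: fully open they stand 13 mm farther back than shut.
Start: joints at [-1.374, 0.124, 1.65, -0, 1.367, -0.083], TCP at [0.179, -0.625, 0.231] pointing down, gripper open.
Joint ranges: [-2.61, 2.61], [-1.02, 2.33], [0.03, 2.71], [-1.35, 4.49], [0.32, 2.68], [-2.91, 2.91]. Speed limits (rad/s): [2.57, 2.57, 3.14, 3.14, 3.14, 3.14].

### API

Orientations are given as a unit quaternion [x, y, z, w].
In Python, from workcell import * gives the robot as it stands.
- The arm moves only by the shell command python3 -m pendant 'ROWS' [FORCE]. ROWS is JSON, a list of rows, each a list of 5 numbers: the finger opening in cm, from 0 to 8.54, then the shift along the tool's x, y, z in cm, then the turn about the tool's z in degrees. A call has 1 to 20 rows; each row shifts and turns the commanded pose from where the row before left it, along the tool's axes as they then stand; what a row does not reach is not made up. A row lasts 1/10 s, in which the tool goes at most 50 mm and 8.59 degrees, less where a joint would pass 70% of its speed; a pose out of reach is approached as far as the arm can. A call is refused whole if a number of a shift passes 5 or a number of a turn 8.59, either way. A call with a gripper value outside its range is refused whole. The fingers move at their own pace and stop on an object; FORCE is the grip in N (left out, the last holds). Time passes only in rows, so rows that do not move let the fingers close. It gives the time, the measured TCP pose, the force and the opening at its end, in the units of the state.
- sense(): the state, without advancing time (a new reading comes with each control period).
- grab_frame(name): name is "side" or "top" or "wrist"; returns the picture (420x560x3 uint8, red, green, blue); there is no depth.
- camera_model(name): a dict with "intrinsics" (3x3 intrinsics, pixels), "cam_to_world" (4x4, takes a point from camera to world coordinates). Camera axes: x right, y down, z forward; pixel columns grow to the right and rows downward; lengths in m; the calibration is good to about 2 mm. A picture is of the moment at which its call begins: read the wrist's pose just before it. camera_model takes no time and is no camera call; for the wrist camera it gives the pose at the moment of the call.
- finish_job(): hands the job in, once; it reports no verdict.
The state is a dict: "t": time; "qpos": joint angles; "qd": joint speeds; "effort": joint torques, N m; "tool_pos": TCP position; "orientation": TCP orientation; "wrist_force": force on the tool from outside, world axes, zero at the start; "moment": the same for the moment, N m; "finger_gap": opening from 0.0 (shut) to 1.0 (fully open).
Only numpy, scipy, OpenCV 4.12 (cv2) and the standard library are available. Lean on these libraries where they do the work, as an engineer would, in place of code of your own. Each camera call takes 0.05 s, during which the arm holds its last target.

## Working session

There is one attempt and no reset: what is moved stays moved. The work goes in short steps, Python scripts to look and compute and a shell command to move; the robot and the scene stay as the last step left them, time stands still between calls to the robot, and variables do not carry over. Pictures are saved under pics/ and viewed, and the job is handed in when it is done.

```bash
mkdir -p pics; ls
python3 - <<'E'
from workcell import *
import cv2
print(sense())
for n in ("side","top","wrist"):
    m=camera_model(n); print(n,m["intrinsics"],m["cam_to_world"])
    cv2.imwrite(f"pics/{n}0.png",grab_frame(n)[:,:,::-1])
E
```

```text
pics
{'t': 0.0, 'qpos': array([-1.37361364e+00,  1.24524348e-01,  1.65167070e+00,  4.51542515e-06,
        1.36751006e+00, -8.25802804e-02]), 'qd': array([ 2.14659847e-03, -5.53477851e-06,  8.71953424e-04,  1.55572468e-04,
        4.21454258e-04,  8.18309633e-05]), 'effort': array([ 1.15316576e-03, -4.23615968e+01, -3.65450013e+01, -1.37897914e-04,
        7.18027353e-03,  1.71874581e-05]), 'tool_pos': array([ 0.17934834, -0.62413052,  0.23004252]), 'orientation': array([ 9.90232039e-01,  1.39425224e-01, -5.82827415e-05, -1.05461818e-03]), 'wrist_force': array([ 0.29579752,  0.13581743, -0.28890994]), 'moment': array([-0.04742465, -0.00578722,  0.02347628]), 'finger_gap': 1.005386886576902}
side [[475.47791209   0.         270.63909597]
 [  0.         475.47791209 213.18382669]
 [  0.           0.           1.        ]] [[ 0.96894915 -0.15924047  0.18915607  0.36858218]
 [-0.24589249 -0.54022208  0.80479624 -0.84338419]
 [-0.02596985 -0.82631869 -0.56260376  0.63687868]
 [ 0.          0.          0.          1.        ]]
top [[536.16957418   0.         277.41477378]
 [  0.         536.16957418 215.34251258]
 [  0.           0.           1.        ]] [[-0.01016629 -0.98505992  0.17191161  0.32279157]
 [-0.9998299   0.00736791 -0.01690825 -0.05115062]
 [ 0.01538901 -0.17205427 -0.98496726  1.21034056]
 [ 0.          0.          0.          1.        ]]
wrist [[352.84710562   0.         281.44572932]
 [  0.         352.84710562 213.77217093]
 [  0.           0.           1.        ]] [[ 0.275161   -0.91612587 -0.29154728  0.25447341]
 [-0.96139442 -0.26304818 -0.08078624 -0.60253784]
 [-0.00268062  0.30252115 -0.9531389   0.37177351]
 [ 0.          0.          0.          1.        ]]
```

View pics/top0.png

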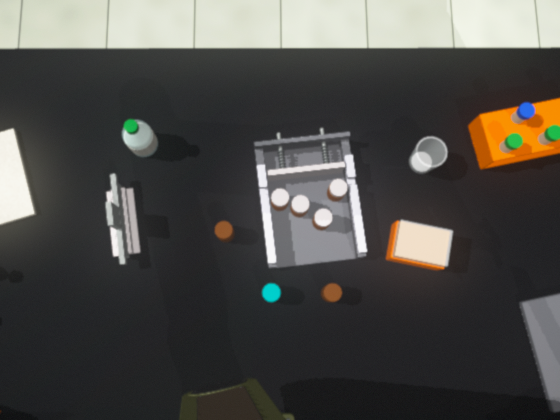

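View pics/side0.png

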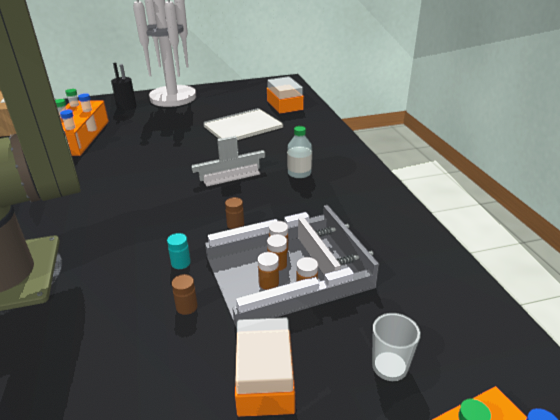

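View pics/wrist0.png

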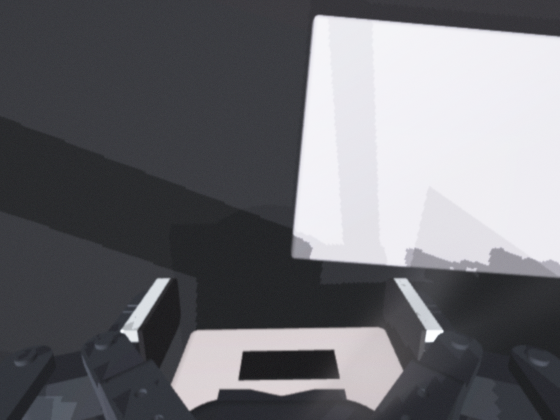

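The top view shows the carrier at about (310,200), with white-capped jars at (280,198), (300,205), (323,217) and (338,188). Look-alikes outside it are brown at (224,231) and (332,292), and turquoise at (271,293). The straightedge stands in its holder at about (120,220). Next I'll crop both close.

Run:
```python
import cv2
t=cv2.imread("pics/top0.png"); s=cv2.imread("pics/side0.png")
cv2.imwrite("pics/c1.png",cv2.resize(t[120:280,240:380],None,fx=4.2,fy=3.75*1.0,interpolation=cv2.INTER_CUBIC)[:600])
cv2.imwrite("pics/c2.png",cv2.resize(t[160:280,90:160],None,fx=5,fy=5,interpolation=cv2.INTER_CUBIC))
cv2.imwrite("pics/c3.png",cv2.resize(s[190:330,195:385],None,fx=4,fy=4,interpolation=cv2.INTER_CUBIC))
cv2.imwrite("pics/c4.png",cv2.resize(s[120:200,180:280],None,fx=6,fy=6,interpolation=cv2.INTER_CUBIC))
```

```text
(no output)
```

View pics/c1.png

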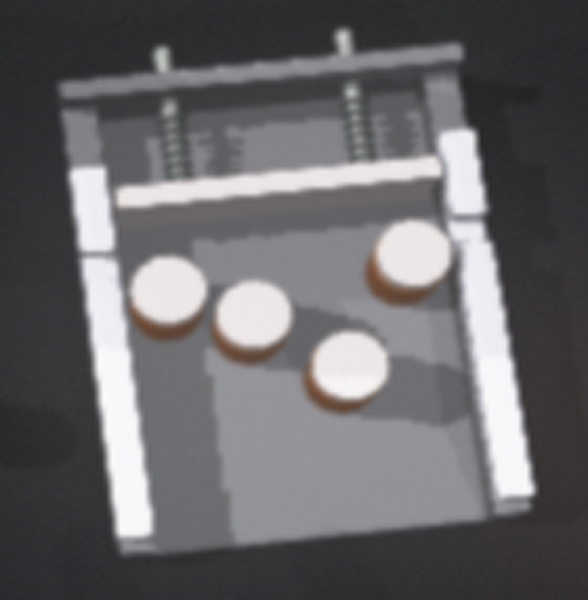

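View pics/c2.png

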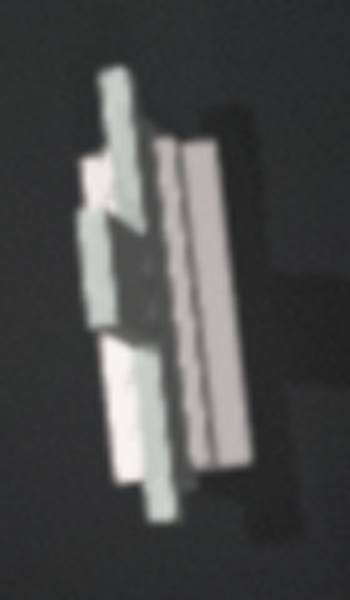

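View pics/c3.png

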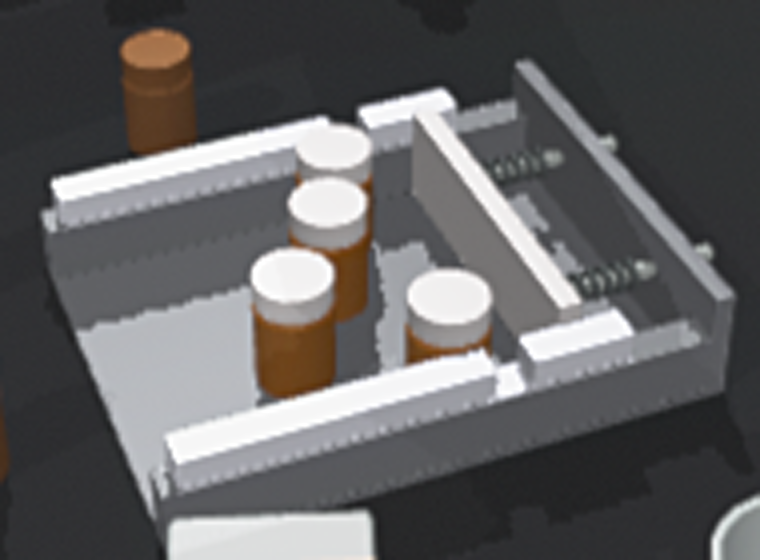

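View pics/c4.png

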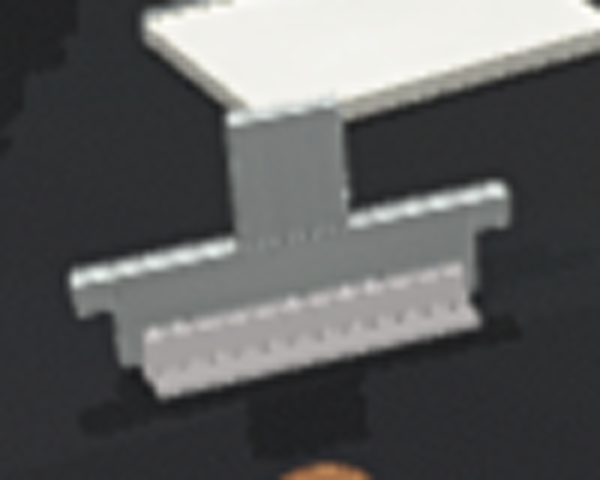

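The crops confirm four amber jars with white caps inside the carrier. The T-shaped straightedge is in its stand, with its handle top at about (109,213). In the side view the right notch is near (322,284). Now the positions.

```bash
cat > h.py <<'E'
import numpy as np
def cast(m,px,z):
    K=m["intrinsics"];T=m["cam_to_world"]
    px=np.atleast_2d(np.array(px,float)); d=np.c_[(px[:,0]-K[0,2])/K[0,0],(px[:,1]-K[1,2])/K[1,1],np.ones(len(px))]@T[:3,:3].T
    o=T[:3,3]; return o+d*((z-o[2])/d[:,2])[:,None]
def proj(m,P):
    K=m["intrinsics"];T=m["cam_to_world"]
    c=(np.atleast_2d(P)-T[:3,3])@T[:3,:3]; return np.c_[c[:,0]/c[:,2]*K[0,0]+K[0,2],c[:,1]/c[:,2]*K[1,1]+K[1,2]]
E
python3 - <<'E'
from workcell import *
from h import *
np.set_printoptions(precision=4,suppress=True)
m=camera_model("top"); s=camera_model("side")
c2=lambda L:[(90+x/5-.4,160+y/5-.4) for x,y in L]
c1=lambda L:[(240+x/4.2-.4,120+y/3.75-.4) for x,y in L]
c3=lambda L:[(195+x/4-.4,190+y/4-.4) for x,y in L]
c4=lambda L:[(180+x/6-.4,120+y/6-.4) for x,y in L]
def rep(n,P):
    print(n,P.tolist() if 0 else P[:,:2].round(4).tolist())
rep("handle top",cast(m,c2([(78,210),(107,208),(116,325),(88,328)]),.110))
rep("handle c",cast(m,c2([(78,210),(107,208),(116,325),(88,328)]),.110).mean(0)[None])
rep("ears",cast(m,c2([(98,70),(128,68),(148,522),(180,520)]),.050))
rep("side handle top",cast(s,c4([(228,125),(338,98),(228,108),(345,85)]),.110))
rep("follower top front",cast(m,c1([(118,205),(440,176)]),.061))
rep("follower side front",cast(s,c3([(412,112),(565,308)]),.061))
rep("rail L outer/inner", cast(m,c1([(70,170),(105,168),(118,538),(152,536)]),.054))
rep("rail R in/out", cast(m,c1([(440,132),(474,130),(498,495),(534,492)]),.054))
rep("caps",cast(m,c1([(168,290),(253,315),(349,366),(412,254)]),.066))
rep("notch R",cast(m,c1([(449,216),(484,213)]),.054))
rep("notch L",cast(m,c1([(80,254),(115,253)]),.054))
rep("notchR side",cast(s,c3([(495,372),(488,352),(530,365),(520,340)]),.054))
E
```

```text
handle top [[0.5466, 0.2883], [0.5473, 0.2763], [0.498, 0.2705], [0.4968, 0.282]]
handle c [[0.5222, 0.2793]]
ears [[0.622, 0.3008], [0.6228, 0.2876], [0.4215, 0.2707], [0.4223, 0.257]]
side handle top [[0.4968, 0.2691], [0.5469, 0.2815], [0.4994, 0.2859], [0.5523, 0.2937]]
follower top front [[0.6155, -0.0504], [0.6321, -0.2204]]
follower side front [[0.613, -0.0519], [0.6344, -0.2226]]
rail L outer/inner [[0.6388, -0.0251], [0.6399, -0.0436], [0.4204, -0.049], [0.4213, -0.0664]]
rail R in/out [[0.661, -0.2222], [0.6622, -0.2405], [0.4435, -0.2454], [0.4451, -0.2641]]
caps [[0.5632, -0.076], [0.5481, -0.1199], [0.5177, -0.1689], [0.5838, -0.2035]]
notch R [[0.6095, -0.2254], [0.6112, -0.244]]
notch L [[0.5877, -0.0302], [0.5882, -0.0486]]
notchR side [[0.5922, -0.2474], [0.5935, -0.234], [0.6088, -0.2473], [0.6101, -0.2303]]
```

Measurements are consistent: ear length is 202.8 mm (202 expected), handle 50 mm, and follower-line perpendicular 5.6° against rails 5.9°.

- Straightedge: about (0.522, 0.279).
- Carrier origin: about (0.564, -0.142), yaw about 5.9°.

I'll fly over the carrier first for a wrist picture of the notches.

```bash
python3 -m pendant '[[8.5,3.3,-2.6,0,0],[8.5,3.3,-2.6,0,0],[8.5,3.3,-2.6,0,0],[8.5,3.3,-2.6,0,0],[8.5,3.3,-2.6,0,0],[8.5,3.3,-2.6,0,0],[8.5,3.3,-2.6,0,0],[8.5,3.3,-2.6,0,0],[8.5,3.3,-2.6,0,0],[8.5,3.3,-2.6,0,0],[8.5,3.3,-2.6,0,0],[8.5,3.3,-2.6,0,0],[8.5,3.3,-2.6,0,0],[8.5,3.3,-2.6,0,0],[8.5,0,0,0,0],[8.5,0,0,0,0]]'
python3 - <<'E'
from workcell import *
import cv2,pickle
m=camera_model("wrist"); im=grab_frame("wrist")[:,:,::-1]
pickle.dump(m,open("w1.pkl","wb")); cv2.imwrite("pics/w1.png",im)
cv2.imwrite("pics/w1b.png",cv2.resize(im,(800,600),interpolation=cv2.INTER_CUBIC))
E
```

```text
t: 1.75
tool_pos: [0.523, -0.1465, 0.2309]
orientation: [0.99, 0.141, -0.001, -0.0]
wrist_force: [-0.5, 0.0, 0.2]
finger_gap: 0.997
```

View pics/w1b.png

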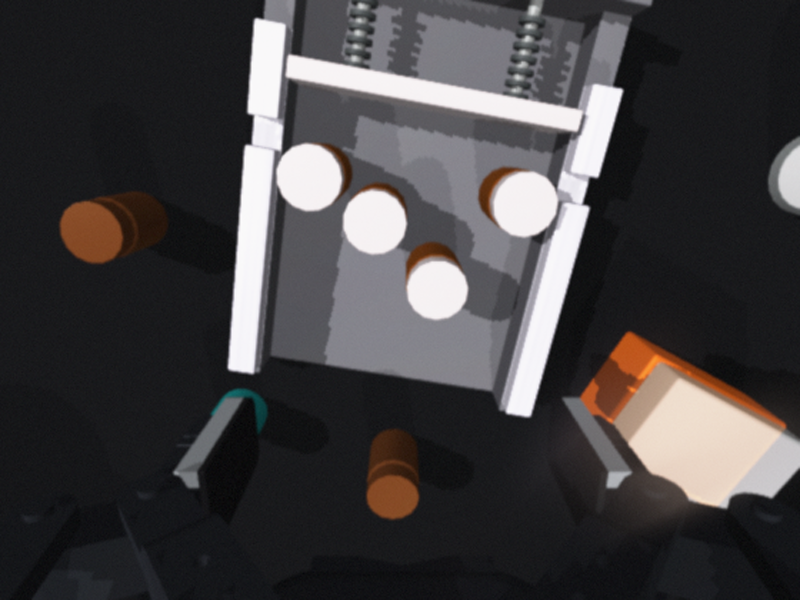

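The wrist view shows the carrier clearly: the left notch is at about (267,132) and the right at about (573,188) in the 800x600 scale. The follower edge runs from (288,75) to (580,130). Zooming for exact edges.

Run:
```python
import cv2,numpy as np
t=cv2.imread("pics/w1.png")
a=cv2.resize(t[70:130,160:220],None,fx=6.6,fy=6.6,interpolation=cv2.INTER_CUBIC)
b=cv2.resize(t[100:160,380:440],None,fx=6.6,fy=6.6,interpolation=cv2.INTER_CUBIC)
cv2.imwrite("pics/w1n.png",np.hstack([a,b]))
```

```text
(no output)
```

View pics/w1n.png

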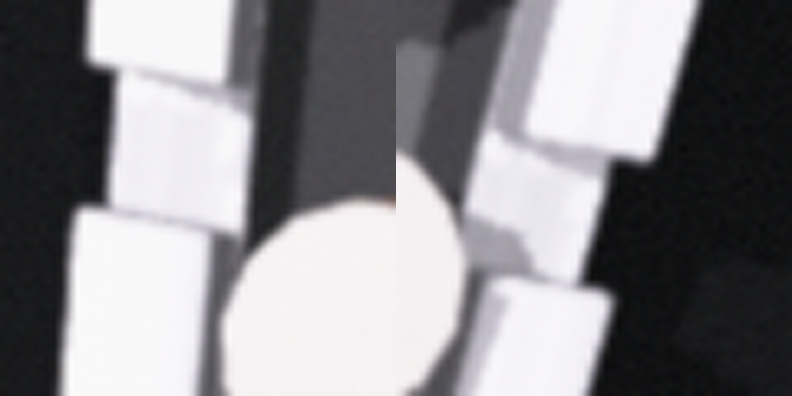

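Run:
```python
from h import *
import pickle
np.set_printoptions(precision=4,suppress=True)
m=pickle.load(open("w1.pkl","rb"))
k=6.6
L=[(160+x/k-.4,70+y/k-.4) for x,y in [(75,207),(207,234),(88,63),(224,84)]]
R=[(380+x/k-.4,100+y/k-.4) for x,y in [(92,275),(218,295),(129,133),(259,160)]]
PL=cast(m,L,.054)[:,:2];PR=cast(m,R,.054)[:,:2]
print(PL,PR)
sc=lambda P:[(x*.7-.15,y*.7-.15) for x,y in P]
F=cast(m,sc([(288,77),(579,131)]),.061)[:,:2]; print("foll",F)
E_=cast(m,sc([(245,146),(275,150),(229,372),(257,373),(587,205),(500,411),(531,416)]),.054)[:,:2]; print(E_)
caps=cast(m,sc([(311,177),(375,222),(437,289),(525,203)]),.066)[:,:2]
# notch axis
nl=PL.mean(0);nr=PR.mean(0);c=(nl+nr)/2;v=nl-nr
print("notch c",c,"sep",np.linalg.norm(v),"yaw",np.degrees(np.arctan2(-v[0],v[1])))
f=F[0]-F[1];print("foll yaw",np.degrees(np.arctan2(-f[0],f[1])),np.linalg.norm(f))
rl=PL[0]-E_[2];rr=PR[1]-E_[6]
print("rail yaw",[np.degrees(np.arctan2(q[1],q[0])) for q in (rl,rr)])
yaw=np.radians(5.9);ex=np.array([np.cos(yaw),np.sin(yaw)]);ey=np.array([-ex[1],ex[0]])
# origin
print("notch near/far in x", [(p@ex) for p in (*PL,*PR)])
fo=F.mean(0)@ex; print("follower x",fo,"notch c rel tray",c@ex-fo+.06)
o=(fo-.06)*ex+(c@ey)*ey;print("origin",o)
print("caps tray",np.c_[caps@ex-o@ex,caps@ey-o@ey])
```

```text
[[ 0.5721 -0.0328]
 [ 0.5735 -0.05  ]
 [ 0.5898 -0.0311]
 [ 0.5922 -0.0484]] [[ 0.5932 -0.2292]
 [ 0.5955 -0.2465]
 [ 0.6119 -0.227 ]
 [ 0.6134 -0.2449]]
foll [[ 0.6154 -0.0517]
 [ 0.6342 -0.2211]]
[[ 0.5713 -0.0333]
 [ 0.574  -0.0511]
 [ 0.421  -0.0504]
 [ 0.4256 -0.0692]
 [ 0.5958 -0.2446]
 [ 0.4444 -0.2407]
 [ 0.4468 -0.2632]]
notch c [ 0.5927 -0.1387] sep 0.19753994265577893 yaw 6.271926267321312
foll yaw 6.320043131217033 0.1703738722002761
rail yaw [np.float64(6.646708922862822), np.float64(6.4191876955928855)]
notch near/far in x [np.float64(0.5656554896237596), np.float64(0.5653450426287244), np.float64(0.5835208771537084), np.float64(0.5840858640926372), np.float64(0.5665223120080518), np.float64(0.566961368608373), np.float64(0.5852744452092886), np.float64(0.5849783057485577)]
follower x 0.6074516355299755 notch c rel tray 0.02784132760416219
origin [ 0.565  -0.1416]
caps tray [[ 0.0075  0.0638]
 [-0.012   0.0224]
 [-0.0467 -0.0229]
 [ 0.0151 -0.0642]]
```

Checks agree: notch length is 18 mm, separation 197.5 mm (198 expected), and yaw 6.2–6.4°. The notch centre is at carrier x ≈ +28 mm, world (0.5927, -0.1387). On to the holder for a close look.

```bash
python3 -m pendant '[[8.5,0.55,-4.1,0,0],[8.5,0.55,-4.1,0,0],[8.5,0.55,-4.1,0,0],[8.5,0.55,-4.1,0,0],[8.5,0.55,-4.1,0,0],[8.5,0.55,-4.1,0,0],[8.5,0.55,-4.1,0,0],[8.5,0.55,-4.1,0,0],[8.5,0.55,-4.1,0,0],[8.5,0.55,-4.1,0,0],[8.5,0,0,0,8.2],[8.5,0,0,0,0],[8.5,0,0,0,0]]'
python3 - <<'E'
from workcell import *
import cv2,pickle
m=camera_model("wrist"); im=grab_frame("wrist")[:,:,::-1]
pickle.dump(m,open("w2.pkl","wb")); cv2.imwrite("pics/w2.png",im)
cv2.imwrite("pics/w2b.png",cv2.resize(im,(800,600),interpolation=cv2.INTER_CUBIC))
E
```

```text
t: 3.1
tool_pos: [0.4629, 0.2607, 0.2312]
orientation: [0.998, 0.069, -0.0, 0.0]
wrist_force: [-0.0, -0.4, -0.2]
finger_gap: 0.995
```

View pics/w2b.png

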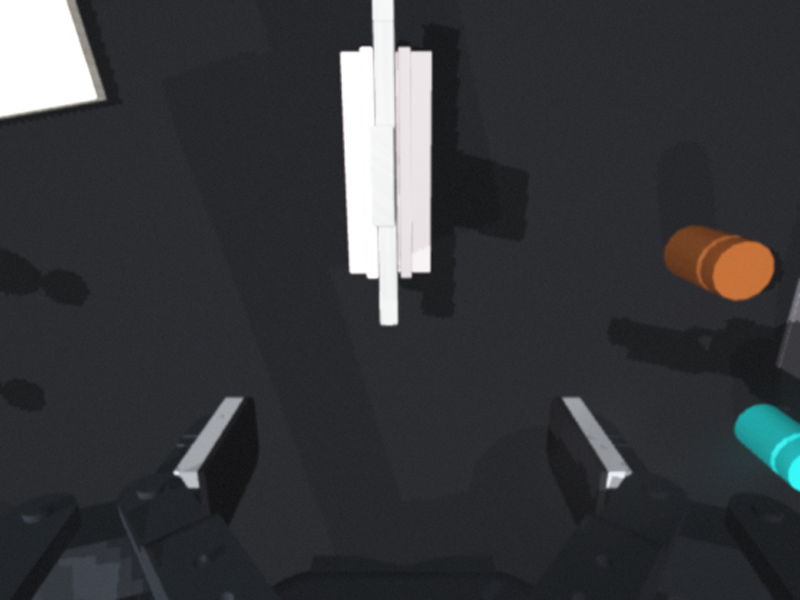

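The handle top is seen from above at about (371–394, 125–226), with the near ear end at (389,324) in the 800x600 scale.

Run:
```python
import cv2
t=cv2.imread("pics/w2.png")
cv2.imwrite("pics/w2c.png",cv2.resize(t[80:235,230:305],None,fx=3.8,fy=3.8,interpolation=cv2.INTER_CUBIC))
```

```text
(no output)
```

View pics/w2c.png

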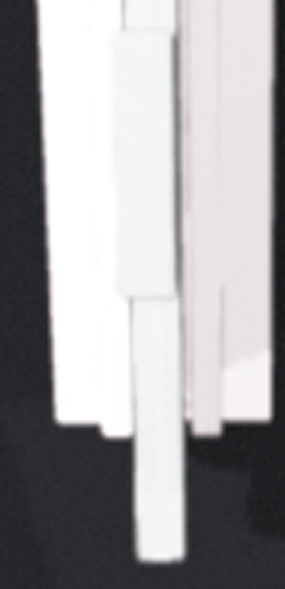

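Run:
```python
from h import *
import pickle
np.set_printoptions(precision=4,suppress=True)
m=pickle.load(open("w2.pkl","rb"))
k=3.8
f=lambda L:[(230+x/k-.4,80+y/k-.4) for x,y in L]
H=cast(m,f([(113,30),(174,32),(118,296),(177,297)]),.110)[:,:2]; print(H,H.mean(0),"len",np.linalg.norm((H[0]+H[1]-H[2]-H[3])/2))
E_=cast(m,f([(136,562),(186,560),(131,300),(180,300)]),.050)[:,:2];print(E_)
n=E_[:2].mean(0);a=H.mean(0)-n;print("yaw ear->handle",np.degrees(np.arctan2(a[1],a[0])),np.linalg.norm(a))
for p,q in((H[2],H[0]),(H[3],H[1]),(E_[0],E_[2]),(E_[1],E_[3])):
  d=q-p;print(np.degrees(np.arctan2(d[1],d[0])))
c=H.mean(0)
tp=np.array([.4629,.2607]);y=2*np.arctan2(.069,.998);ex=np.array([np.cos(y),np.sin(y)]);ey=np.array([ex[1],-ex[0]])
print("tool yaw",np.degrees(y),"shift",(c-tp)@ex,(c-tp)@ey)
```

```text
[[0.5475 0.2887]
 [0.5487 0.2775]
 [0.4989 0.282 ]
 [0.5003 0.2705]] [0.5238 0.2797] len 0.04897316885708729
[[0.4226 0.2717]
 [0.4249 0.2591]
 [0.4889 0.281 ]
 [0.4905 0.2694]]
yaw ear->handle 8.1342221044852 0.10110617167382338
7.879476549126081
8.214191479283038
8.06324837000386
8.926326970359645
tool yaw 7.910075270643375 shift 0.06296240360279608 -0.01039622105782188
```

```bash
python3 -m pendant '[[8.5,3.1,-0.5,0,-0.2],[8.5,3.2,-0.5,0,0],[8.5,0,0,4,0],[8.5,0,0,4,0],[8.5,0,0,4,0],[8.5,0,0,3.8,0],[8.5,0,0,0,0],[0,0,0,0,0],[0,0,0,0,0],[0,0,0,0,0],[0,0,0,0,0],[0,0,0,0,0],[0,0,0,0,0],[0,0,0,0,0]]' 90
python3 - <<'E'
from workcell import *
import cv2
s=sense();print(s['finger_gap'],s['wrist_force'],s['moment'],s['t'])
im=grab_frame("side")[:,:,::-1]
cv2.imwrite("pics/s1.png",cv2.resize(im[60:220,140:340],None,fx=3.5,fy=3.5,interpolation=cv2.INTER_CUBIC))
E
```

```text
t: 4.55
tool_pos: [0.5246, 0.2807, 0.0749]
orientation: [0.998, 0.07, 0.001, -0.0]
wrist_force: [-0.4, -1.5, 5.5]
finger_gap: 0.127
0.12698630456325471 [-0.39802359 -1.50311621  5.49836249] [-0.3875733   0.05436299  0.04123543] 4.55
```

View pics/s1.png

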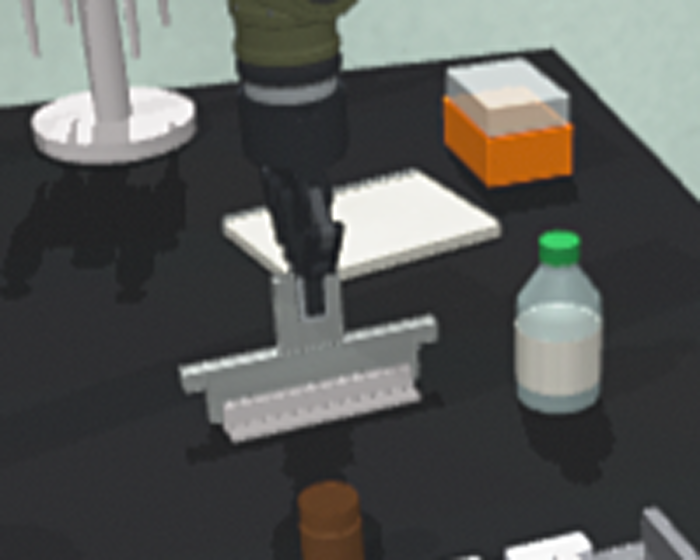

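The side view shows the handle gripped and the blade still in the holder. Lifting, then turning.

```bash
python3 -m pendant '[[0,0,0,-2,0],[0,0,0,-3.5,0],[0,0,0,-4,0],[0,0,0,-4,0],[0,0,0,-2,0],[0,0,0,0,-8],[0,0,0,0,-8],[0,0,0,0,-8],[0,0,0,0,-8],[0,0,0,0,-8],[0,0,0,0,-8],[0,0,0,0,-8],[0,0,0,0,-8],[0,0,0,0,-8],[0,0,0,0,-8],[0,0,0,0,-8],[0,0,0,0,-0.2],[0,0,0,0,0]]'
python3 - <<'E'
from workcell import *
import cv2
s=sense();print(s['finger_gap'],s['wrist_force'],s['moment'],s['t'],s['tool_pos'],s['orientation'],s['qpos'])
im=grab_frame("side")[:,:,::-1]
cv2.imwrite("pics/s2.png",cv2.resize(im[30:220,140:340],None,fx=3,fy=3,interpolation=cv2.INTER_CUBIC))
E
```

```text
t: 6.4
tool_pos: [0.523, 0.2804, 0.2272]
orientation: [0.669, 0.744, -0.001, -0.0]
wrist_force: [-0.3, 0.4, -3.3]
finger_gap: 0.124
0.12418672142931089 [-0.30107938  0.42663635 -3.31453688] [-0.02462532  0.00725343  0.048895  ] 6.4 [0.52303918 0.28044447 0.22721887] [ 6.68615048e-01  7.43608097e-01 -8.23027531e-04 -4.86942255e-04] [4.01648277e-01 4.03836503e-03 1.78286138e+00 1.90442609e-04
 1.35659642e+00 2.95501615e-01]
```

View pics/s2.png

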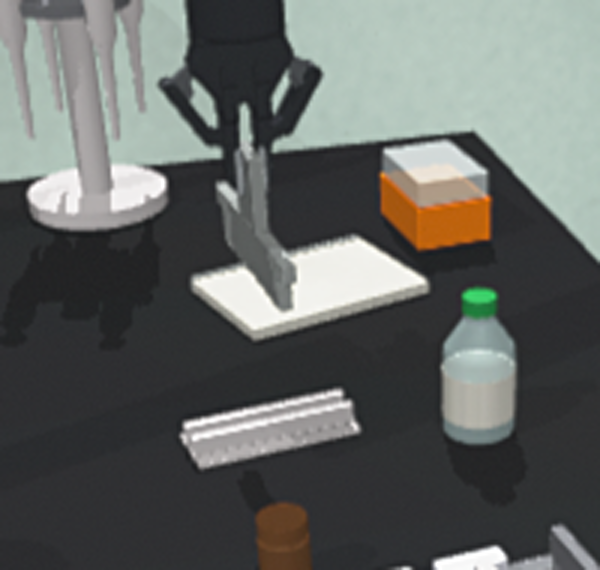

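Held upright, and the wrist reads 3.3 N, which fits the 0.3 kg weight. Carrying it to above the carrier's open end, still high.

```bash
python3 -m pendant '[[0,-4.2,-1,0,0],[0,-4.2,-1,0,0],[0,-4.2,-1,0,0],[0,-4.2,-1,0,0],[0,-4.3,-1,0,0],[0,-4.3,-1,0,0],[0,-4.3,-1,0,0],[0,-4.2,-1,0,0],[0,-4.2,-1,0,0],[0,-4.2,-1,0,0],[0,0,0,0,-0.2],[0,0,0,0,0]]'
python3 - <<'E'
from workcell import *
import cv2
im=grab_frame("top")[:,:,::-1]
cv2.imwrite("pics/t2.png",cv2.resize(im[120:320,200:400],None,fx=3,fy=3,interpolation=cv2.INTER_CUBIC))
s=sense();print(s['tool_pos'],s['orientation'],s['wrist_force'],s['moment'],s['t'])
E
```

```text
t: 7.65
tool_pos: [0.4698, -0.1514, 0.2282]
orientation: [0.668, 0.744, 0.0, -0.0]
wrist_force: [0.1, -1.0, -2.6]
finger_gap: 0.127
[ 0.47000041 -0.15057535  0.22812099] [ 6.66965863e-01  7.45088164e-01  2.04118275e-04 -3.52030931e-04] [ 0.02275073 -1.06668465 -3.44954531] [ 0.00839733  0.02977207 -0.06221918] 7.7
```

View pics/t2.png

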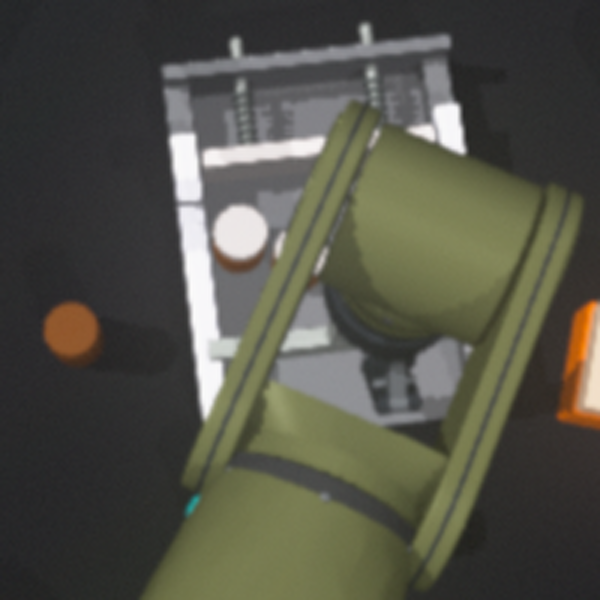

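The arm hides much of the top view, but the left ear at (215,348) in the crop lies over the rail near the open end, well short of the jars. Lowering to about 2 mm above the rails.

```bash
python3 -m pendant '[[0,0,0,4,0],[0,0,0,4,0],[0,0,0,3,0],[0,0,0,2,0],[0,0,0,0,0],[0,0,0,0,0]]'
python3 - <<'E'
from workcell import *
import cv2,pickle
m=camera_model("wrist");im=grab_frame("wrist")[:,:,::-1]
pickle.dump(m,open("w3.pkl","wb"))
cv2.imwrite("pics/w3.png",cv2.resize(im,(800,600)))
im=grab_frame("side")[:,:,::-1]
cv2.imwrite("pics/s3.png",cv2.resize(im[170:330,180:390],None,fx=3.7,fy=3.7,interpolation=cv2.INTER_CUBIC))
s=sense();print(s['tool_pos'],s['orientation'],s['wrist_force'],s['moment'],s['t'])
E
```

```text
t: 8.3
tool_pos: [0.4704, -0.1496, 0.0984]
orientation: [0.666, 0.746, 0.0, -0.0]
wrist_force: [-0.1, 0.1, -3.1]
finger_gap: 0.126
[ 0.47080312 -0.15021454  0.09916692] [6.65938047e-01 7.46006771e-01 2.38547166e-04 5.99049076e-04] [ 0.30511657  0.13779807 -2.92241881] [0.03112388 0.00470104 0.04276636] 8.4
```

View pics/w3.png

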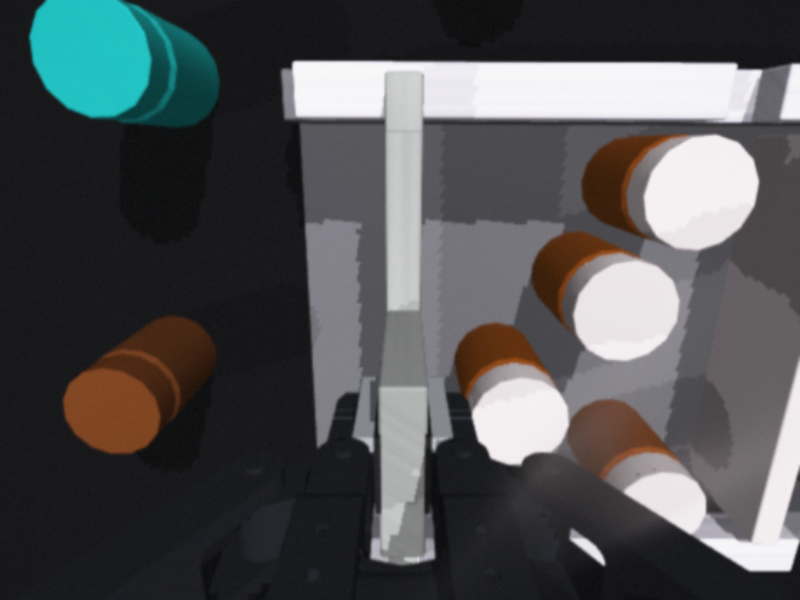

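View pics/s3.png

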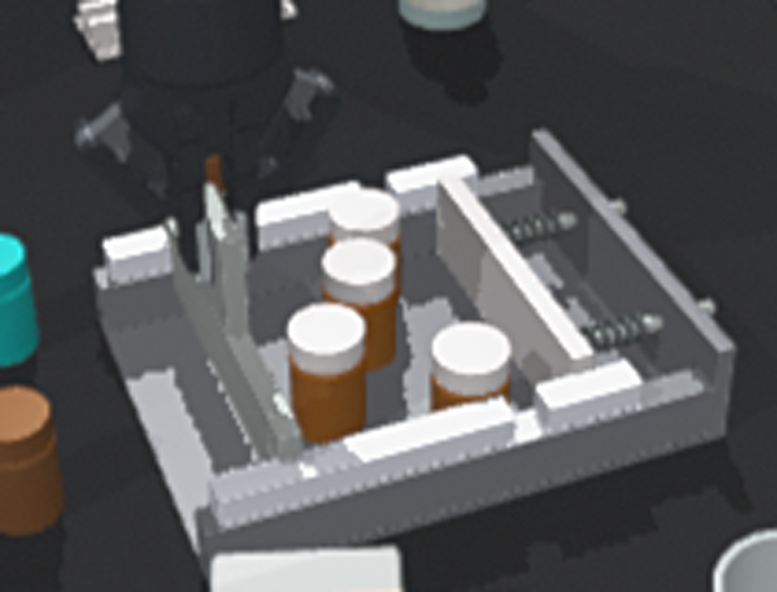

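The wrist view shows the left ear over its rail at (404,90), with the blade parallel to the notch edge at x≈737 and clear of the jars. The side view agrees. Now sweeping slowly.

```bash
python3 -m pendant '[[0,0,0,0.2,0.1],[0,0,0.3,0,0],[0,0,0.5,0,0],[0,0,0.5,0,0],[0,0,0.5,0,0],[0,0,0.5,0,0],[0,0,0.5,0,0],[0,0,0.5,0,0],[0,0,0.5,0,0],[0,0,0.5,0,0],[0,0,0.5,0,0],[0,0,0.5,0,0],[0,0,0.5,0,0],[0,0,0.5,0,0],[0,0,0.5,0,0],[0,0,0,0,0]]'
python3 - <<'E'
from workcell import *
import cv2,pickle
m=camera_model("wrist");im=grab_frame("wrist")[:,:,::-1]
pickle.dump(m,open("w4.pkl","wb"))
cv2.imwrite("pics/w4.png",cv2.resize(im,(800,600)))
im=grab_frame("side")[:,:,::-1]
cv2.imwrite("pics/s4.png",cv2.resize(im[170:330,180:390],None,fx=3.7,fy=3.7,interpolation=cv2.INTER_CUBIC))
s=sense();print(s['tool_pos'],s['orientation'],s['wrist_force'],s['moment'],s['t'])
E
```

```text
t: 10.0
tool_pos: [0.5385, -0.1432, 0.0964]
orientation: [0.667, 0.745, 0.0, 0.0]
wrist_force: [-0.2, -0.0, -2.1]
finger_gap: 0.129
[ 0.53813594 -0.14325877  0.09637843] [6.66966785e-01 7.45087339e-01 2.77841410e-04 2.94921184e-04] [-0.2438992   0.13698259 -3.17222632] [-0.01098576 -0.0431006  -0.02256843] 10.1
```

View pics/w4.png

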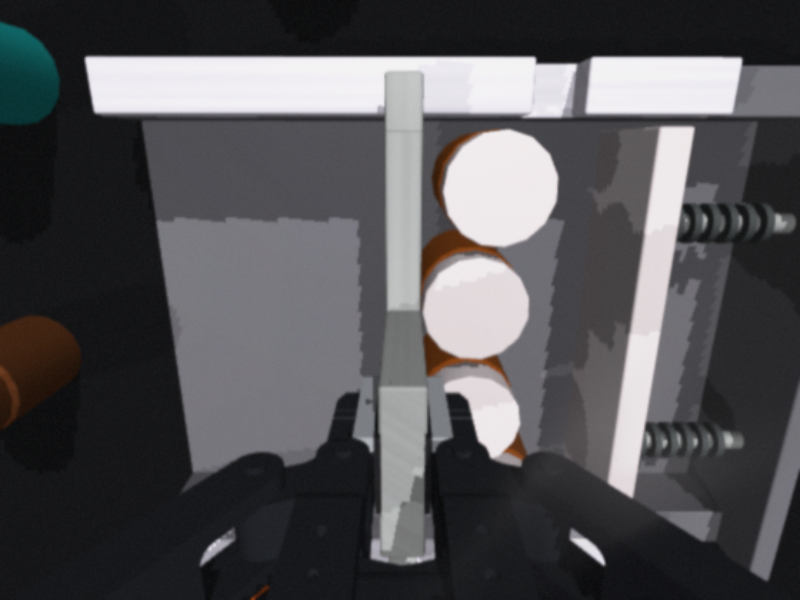

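View pics/s4.png

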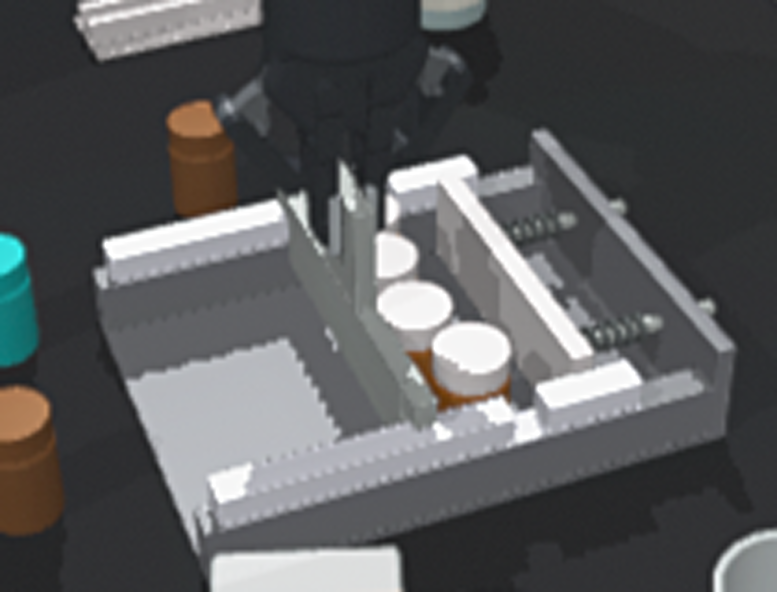

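All four jars are upright and forming a row ahead of the blade. I'll carry on most of the way and then re-measure the left notch relative to the tool.

```bash
python3 -m pendant '[[0,0,0.4,0,0],[0,0,0.4,0,0],[0,0,0.4,0,0],[0,0,0.4,0,0],[0,0,0.4,0,0],[0,0,0.4,0,0],[0,0,0.4,0,0],[0,0,0.4,0,0],[0,0,0.4,0,0],[0,0,0.4,0,0],[0,0,0.2,0,0],[0,0,0,0,0],[0,0,0,0,0]]'
python3 - <<'E'
from workcell import *
import cv2,pickle
m=camera_model("wrist");im=grab_frame("wrist")[:,:,::-1]
pickle.dump(m,open("w5.pkl","wb"))
cv2.imwrite("pics/w5r.png",im)
cv2.imwrite("pics/w5.png",cv2.resize(im,(800,600)))
im=grab_frame("side")[:,:,::-1]
cv2.imwrite("pics/s5.png",cv2.resize(im[170:330,180:390],None,fx=3.7,fy=3.7,interpolation=cv2.INTER_CUBIC))
s=sense();print(s['tool_pos'],s['orientation'],s['wrist_force'],s['moment'],s['t'])
E
```

```text
t: 11.4
tool_pos: [0.5792, -0.1387, 0.0962]
orientation: [0.667, 0.745, -0.0, -0.0]
wrist_force: [-5.1, -1.1, -1.4]
finger_gap: 0.125
[ 0.57919416 -0.13869141  0.09621191] [ 6.66913489e-01  7.45134999e-01 -3.19171343e-04 -3.59617169e-04] [-5.3710882  -0.8385433  -0.40443768] [-0.11951531  1.06849039  0.093465  ] 11.5
```

View pics/w5.png

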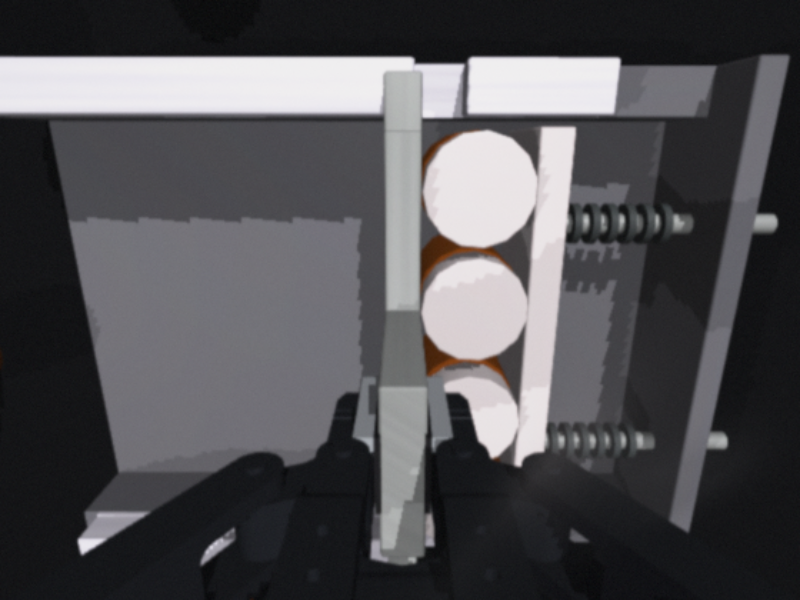

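View pics/s5.png

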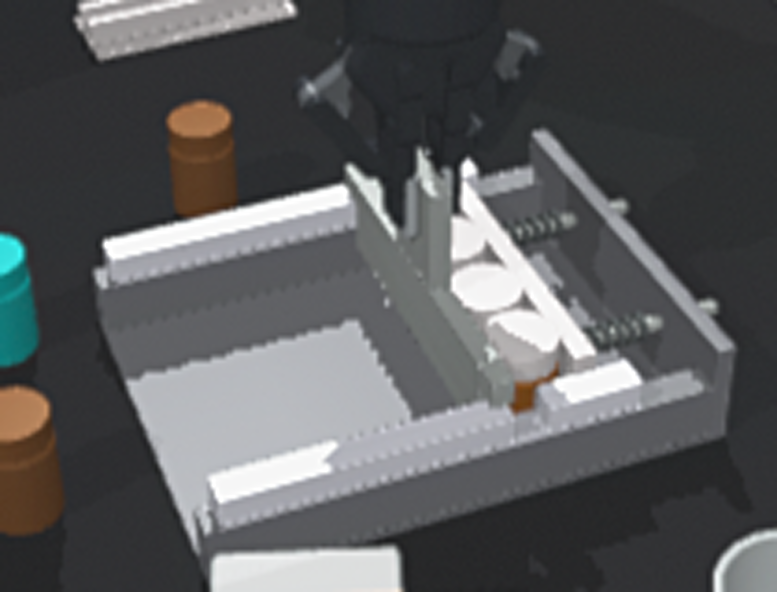

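The row is seated on the follower with all jars upright, and about 5 N reaction. Checking the remaining distance from the picture: left notch edges at columns 414 and 467, ear at columns 385–423.

Run:
```python
from h import *
import pickle
np.set_printoptions(precision=4,suppress=True)
m=pickle.load(open("w5.pkl","rb"))
sc=lambda P:[(x*.7-.15,y*.7-.15) for x,y in P]
yaw=np.radians(6.3);ex=np.array([np.cos(yaw),np.sin(yaw)])
N=cast(m,sc([(414,58),(413,112),(468,58),(467,112)]),.054)[:,:2]
for h in (.0705,.0712,.072):
  E=cast(m,sc([(385,72),(423,72),(386,130),(421,130)]),h)[:,:2]
  print(h,E@ex)
print(N, N@ex, "tcp",np.array([.5792,-.1387])@ex, "notch est",np.array([.5927,-.1387])@ex)
```

```text
0.0705 [0.5558 0.5673 0.5559 0.5669]
0.0712 [0.5558 0.5673 0.5559 0.5668]
0.072 [0.5558 0.5672 0.5559 0.5668]
[[ 0.572  -0.0331]
 [ 0.5736 -0.0498]
 [ 0.5897 -0.0312]
 [ 0.5919 -0.0478]] [0.5649 0.5646 0.5827 0.5831] tcp 0.5604820364513121 notch est 0.573900509349957
```

Run:
```python
import cv2
t=cv2.imread("pics/w5r.png")
cv2.imwrite("pics/w5c.png",cv2.resize(t[30:110,240:360],None,fx=6,fy=6,interpolation=cv2.INTER_CUBIC))
```

```text
(no output)
```

View pics/w5c.png

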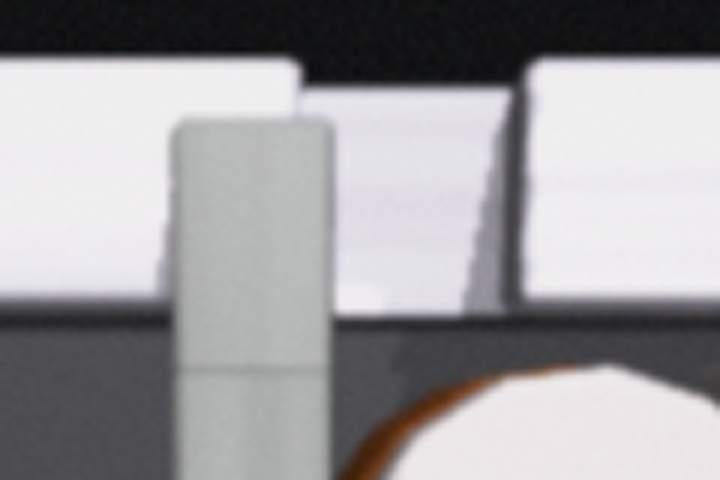

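Left-ear measurement gives 12.3 mm to go; the pose gives 13.4 mm (tolerance ±3). Pushing 1.3 cm.

```bash
python3 -m pendant '[[0,0,0.3,0,0],[0,0,0.3,0,0],[0,0,0.3,0,0],[0,0,0.2,0,0],[0,0,0.2,0,0],[0,0,0,0,0],[0,0,0,0,0]]'
python3 - <<'E'
from workcell import *
import cv2,pickle
from h import *
m=camera_model("wrist");im=grab_frame("wrist")[:,:,::-1]
pickle.dump(m,open("w6.pkl","wb"))
cv2.imwrite("pics/w6r.png",im)
cv2.imwrite("pics/w6c.png",cv2.resize(im[30:110,220:340],None,fx=6,fy=6,interpolation=cv2.INTER_CUBIC))
im=grab_frame("side")[:,:,::-1]
cv2.imwrite("pics/s6.png",cv2.resize(im[210:310,250:390],None,fx=5.5,fy=5.5,interpolation=cv2.INTER_CUBIC))
s=sense();print(s['tool_pos'],s['orientation'],s['wrist_force'],s['moment'],s['t'])
E
```

```text
t: 12.2
tool_pos: [0.5917, -0.1373, 0.0961]
orientation: [0.667, 0.745, -0.001, -0.001]
wrist_force: [-6.6, -1.5, -0.8]
finger_gap: 0.126
[ 0.59172497 -0.13724018  0.09615373] [ 6.66932851e-01  7.45117208e-01 -6.14419135e-04 -7.36134577e-04] [-6.17469122 -0.26354338  0.92276629] [-0.1774924   1.35104241  0.04921998] 12.3
```

View pics/w6c.png

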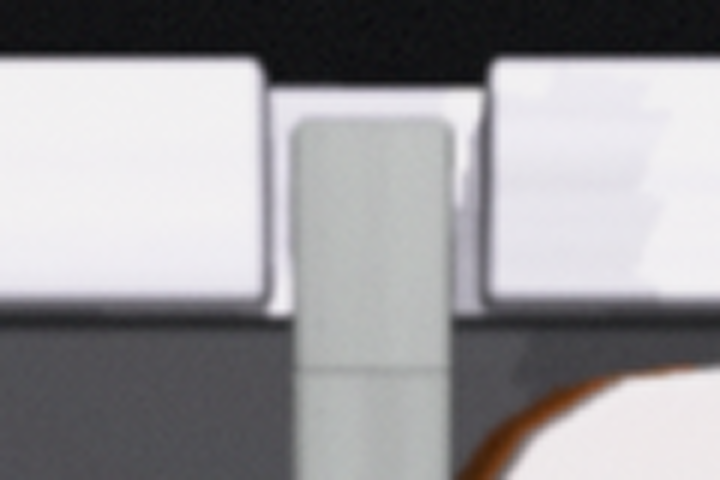

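View pics/s6.png

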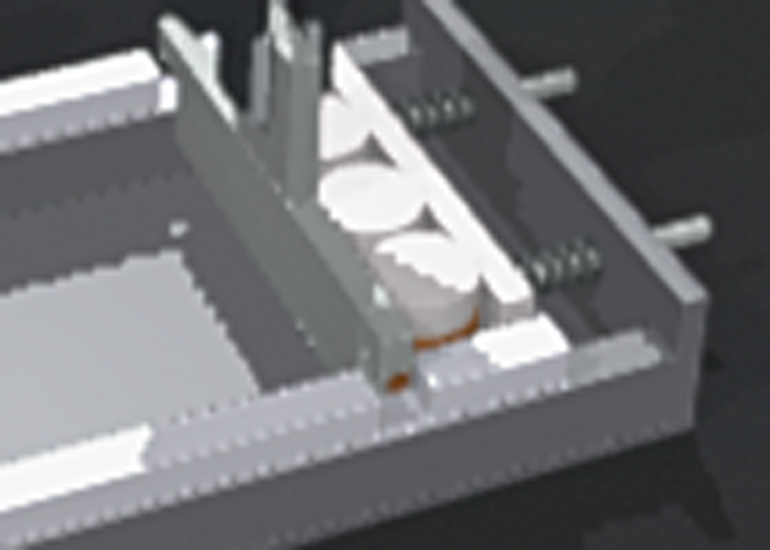

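The left ear is centred over its notch (ear 292–452, notch 266–488 in the crop), and the right ear appears over its notch in the side view. Lowering half way and feeling.

```bash
python3 -m pendant '[[0,0,0,0.2,0],[0,0,0,0.2,0],[0,0,0,0.2,0],[0,0,0,0.2,0],[0,0,0,0,0]]'; python3 -c "
from workcell import *
s=sense();print(s['tool_pos'],s['wrist_force'],s['moment'])"
```

```text
t: 12.8
tool_pos: [0.5917, -0.1373, 0.0881]
orientation: [0.667, 0.745, -0.001, -0.001]
wrist_force: [-7.0, -1.3, 0.3]
finger_gap: 0.136
[ 0.5916513  -0.13733757  0.08808446] [-7.03934718 -1.28997597  0.31062287] [-0.13338334  1.3737789   0.04104853]
```

```bash
python3 -m pendant '[[0,0,0,0.2,0],[0,0,0,0.2,0],[0,0,0,0.2,0],[0,0,0,0.2,0],[0,0,0,0,0],[0,0,0,0.1,0],[0,0,0,0,0]]'
python3 - <<'E'
from workcell import *
import cv2
s=sense();print(s['tool_pos'],s['wrist_force'],s['moment'])
im=grab_frame("wrist")[:,:,::-1]
cv2.imwrite("pics/w7.png",cv2.resize(im,(800,600)))
im=grab_frame("side")[:,:,::-1]
cv2.imwrite("pics/s7.png",cv2.resize(im[210:310,250:390],None,fx=5.5,fy=5.5,interpolation=cv2.INTER_CUBIC))
E
```

```text
t: 13.5
tool_pos: [0.5916, -0.1374, 0.0793]
orientation: [0.667, 0.745, -0.001, -0.001]
wrist_force: [-7.0, -1.4, 0.3]
finger_gap: 0.126
[ 0.59158306 -0.13738068  0.07926735] [-7.04476506 -1.35116697  0.28846391] [-0.17643756  1.42284359  0.01277865]
```

View pics/s7.png

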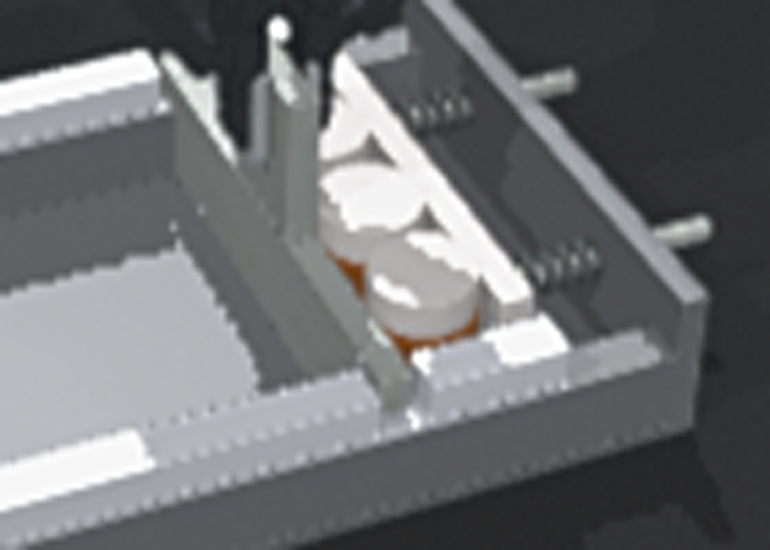

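View pics/w7.png

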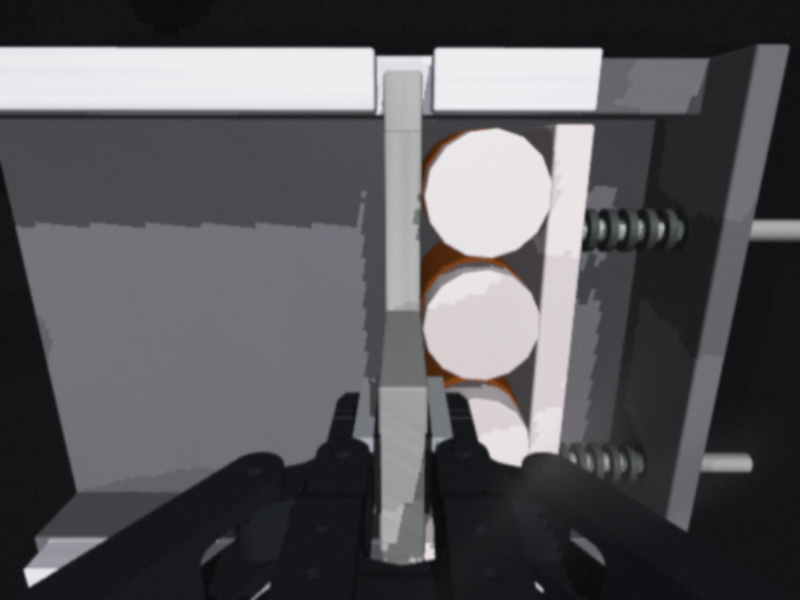

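Both ears are inside the notches with no bottom contact felt yet (force still 0.3 N). Feeling on in 1 mm steps.

```bash
for i in 1 ; do python3 -m pendant '[[0,0,0,0.1,0],[0,0,0,0,0]]'; done; python3 -m pendant '[[0,0,0,0.1,0],[0,0,0,0,0]]'
```

```text
t: 13.8
tool_pos: [0.5916, -0.1374, 0.0784]
orientation: [0.667, 0.745, -0.001, -0.001]
wrist_force: [-7.7, -0.7, 1.4]
finger_gap: 0.131
t: 14.0
tool_pos: [0.5917, -0.1374, 0.0783]
orientation: [0.667, 0.745, -0.001, -0.001]
wrist_force: [-9.4, 0.5, 6.3]
finger_gap: 0.124
```

```bash
python3 -m pendant '[[0,0,0,0.1,0],[0,0,0,0,0]]'; python3 -m pendant '[[0,0,0,0.1,0],[0,0,0,0,0]]';python3 -c "
from workcell import *
s=sense();print(s['tool_pos'],s['wrist_force'],s['moment'])"
```

```text
t: 14.2
tool_pos: [0.5918, -0.1374, 0.0782]
orientation: [0.667, 0.745, -0.001, -0.001]
wrist_force: [-11.7, -0.0, 10.0]
finger_gap: 0.129
t: 14.4
tool_pos: [0.5919, -0.1375, 0.0782]
orientation: [0.667, 0.745, -0.001, -0.001]
wrist_force: [-14.3, 0.5, 14.5]
finger_gap: 0.129
[ 0.59186509 -0.13745291  0.07824924] [-14.27783521   0.51529609  14.51623385] [0.2172649  2.75669464 0.01339573]
```

Bottomed: z holds at 0.0782 while force rises to 14 N, matching ears at about 38 mm. Easing back 3 mm so the bar rests on the notch walls, then relaxing the downward press.

```bash
python3 -m pendant '[[0,0,-0.1,0,0],[0,0,-0.1,0,0],[0,0,-0.1,0,0],[0,0,0,0,0]]';python3 -m pendant '[[0,0,0,-0.2,0],[0,0,0,0,0]]';python3 -c "
from workcell import *
s=sense();print(s['tool_pos'],s['wrist_force'],s['moment'])"
```

```text
t: 14.8
tool_pos: [0.5914, -0.1375, 0.0782]
orientation: [0.667, 0.745, 0.002, 0.002]
wrist_force: [-3.9, 1.5, 7.4]
finger_gap: 0.125
t: 15.0
tool_pos: [0.5909, -0.1377, 0.0783]
orientation: [0.667, 0.745, 0.001, 0.002]
wrist_force: [1.3, -0.9, 1.6]
finger_gap: 0.125
[ 0.59094856 -0.13772206  0.07827748] [ 1.34002323 -0.94339114  1.64035758] [ 0.27392395 -0.03817006  0.04255154]
```

```bash
python3 -m pendant '[[2,0,0,0,0],[3,0,0,0,0],[4,0,0,0,0],[4,0,0,0,0],[4,0,0,0,0]]';python3 - <<'E'
from workcell import *
import cv2
s=sense();print(s['tool_pos'],s['wrist_force'],s['moment'],s['finger_gap'])
im=grab_frame("wrist")[:,:,::-1]
cv2.imwrite("pics/w8.png",cv2.resize(im,(800,600)))
im=grab_frame("side")[:,:,::-1]
cv2.imwrite("pics/s8.png",cv2.resize(im[180:310,230:390],None,fx=4.6,fy=4.6,interpolation=cv2.INTER_CUBIC))
E
```

```text
t: 15.5
tool_pos: [0.5895, -0.1376, 0.0773]
orientation: [0.667, 0.745, 0.0, 0.0]
wrist_force: [-0.1, -0.7, 1.0]
finger_gap: 0.465
[ 0.5894783  -0.13759876  0.07731281] [-0.11176328 -0.73823789  0.97721505] [ 0.02878756  0.00813622 -0.01146833] 0.46527082892854404
```

View pics/w8.png

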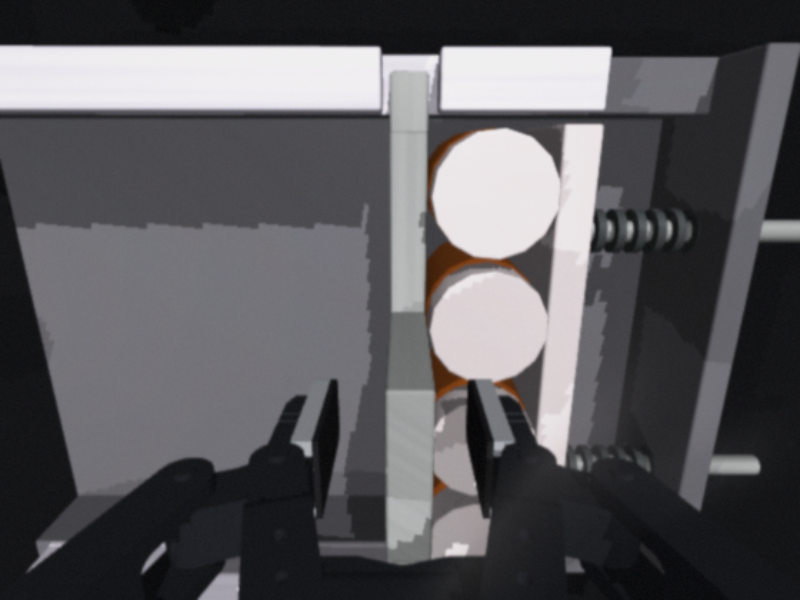

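View pics/s8.png

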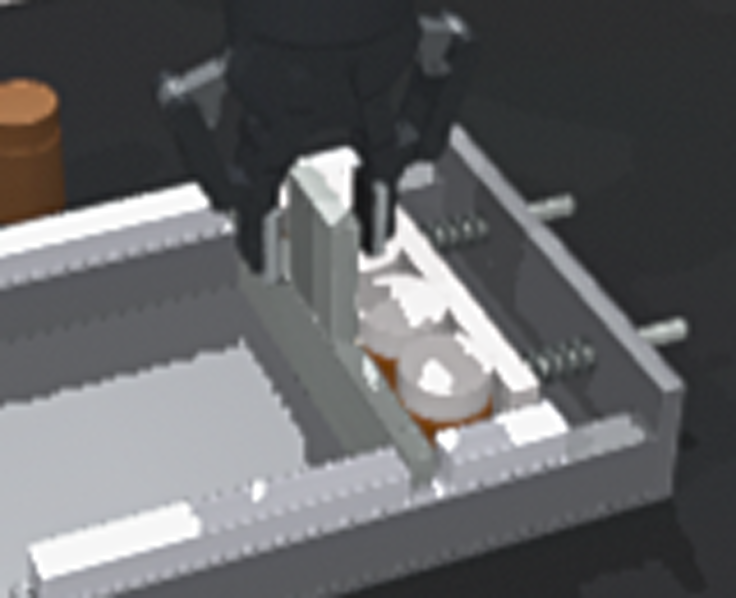

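Released: the bar stands in the notches, jars are upright, and the fingers are clear on both sides of the handle. Retreating straight up, then away for an unobstructed check.

```bash
python3 -m pendant '[[4,0,0,-1,0],[4,0,0,-2,0],[4,0,0,-3,0],[4,0,0,-4,0],[4,0,0,-5,0],[4,0,0,-4,0],[4,4,-1,0,0],[4,4,-1,0,0],[4,4,-1,0,0],[4,4,-1,0,0],[4,4,-1,0,0],[4,4,-1,0,0],[4,4,0,0,0],[4,4,0,0,0],[4,0,0,0,0]]';python3 - <<'E'
from workcell import *
import cv2
im=grab_frame("top")[:,:,::-1]
cv2.imwrite("pics/t9r.png",im)
cv2.imwrite("pics/t9.png",cv2.resize(im[120:280,230:390],None,fx=3.7,fy=3.7,interpolation=cv2.INTER_CUBIC))
cv2.imwrite("pics/t9f.png",im)
im=grab_frame("side")[:,:,::-1]
cv2.imwrite("pics/s9.png",cv2.resize(im[180:310,230:390],None,fx=4.6,fy=4.6,interpolation=cv2.INTER_CUBIC))
E
```

```text
t: 17.1
tool_pos: [0.4936, 0.1775, 0.2684]
orientation: [0.665, 0.747, 0.001, -0.0]
wrist_force: [0.4, 0.1, 0.5]
finger_gap: 0.469
```

View pics/t9.png

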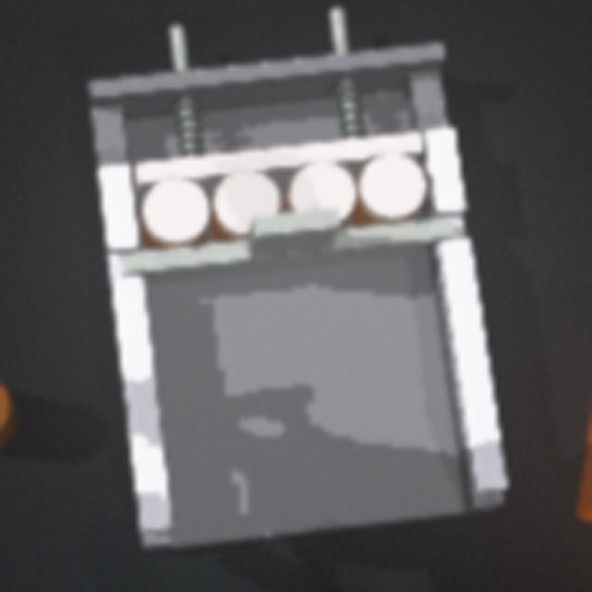

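View pics/s9.png

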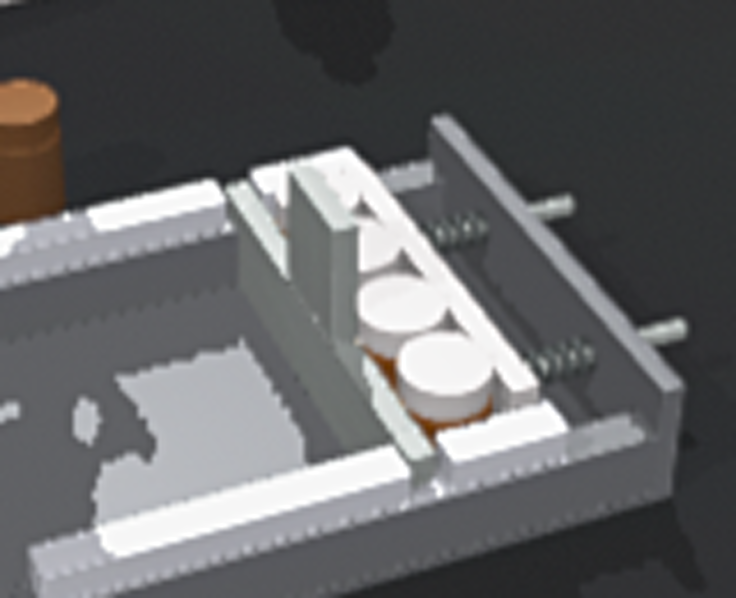

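View pics/t9f.png

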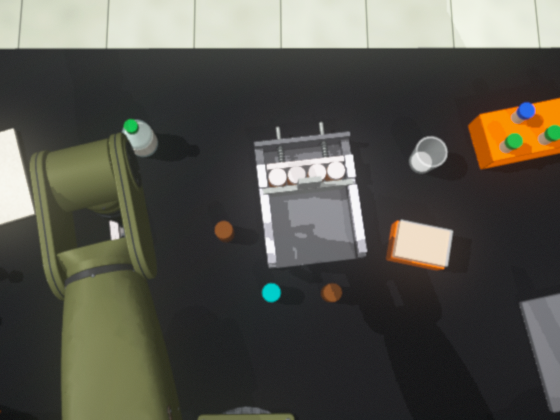

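The jars stand in one straight row between the follower and the bar. The ears look flush with the rail tops, and the bystanders are unmoved. One numeric check before handing in.

Run:
```python
from workcell import *
from h import *
np.set_printoptions(precision=4,suppress=True)
m=camera_model("top");k=3.7
f=lambda L:[(230+x/k-.4,120+y/k-.4) for x,y in L]
y=np.radians(6.3);ex=np.array([np.cos(y),np.sin(y)]);ey=np.array([-ex[1],ex[0]]);n=np.array([.5927,-.1387])
r=lambda P,z:np.c_[(cast(m,f(P),z)[:,:2]-n)@ex,(cast(m,f(P),z)[:,:2]-n)@ey]+[.028,0]
print("handle top",r([(252,223),(338,213),(252,234),(340,226)],.114).mean(0))
print("ear ends",r([(122,265),(462,230)],.054))
print("caps",r([(176,211),(247,203),(322,193),(392,187)],.066))
print("follower face",r([(138,181),(421,152)],.061))
```

```text
handle top [0.0241 0.001 ]
ear ends [[ 0.0252  0.1008]
 [ 0.0228 -0.1041]]
caps [[ 0.0514  0.0654]
 [ 0.0513  0.0229]
 [ 0.0522 -0.0222]
 [ 0.051  -0.0641]]
follower face [[ 0.0735  0.0855]
 [ 0.0717 -0.0852]]
```

```bash
python3 -c "
from workcell import *
finish_job(); print(sense()['t'])"
```

```text
the job is handed in; nothing more can be done
the job is handed in; nothing more can be done
```

The job is done and handed in, about 17 s into the 59 s allowed. I took the straightedge from its holder by the handle and swept the four jars into a row against the follower. I then pushed on about 12 mm against the spring, lowered the ears into the notches and released.

**Seating:** the height stopped changing at 0.0782 m while the downward force rose to about 14 N. That puts the ear bottoms within about 1 mm of the 38 mm notch bottom. In the last side view the ears look flush with the rail tops.

**Final positions (carrier x, from the top view after release):**
- **Bar:** about +24 mm at both the ears and the handle top, so it stands upright against the notch walls nearest the open end (notch centre +28 mm).
- **Jars:** all four in line at +51 to +52 mm and upright.
- **Follower:** face at about +72 to +73 mm, so the spring is compressed about 12 mm.

**Bystanders:** the bottle, tip box and beaker look where they were in the first top view.

**Disagreement:** just before the last push, the camera and the arm pose differed by about 1 mm on the distance left. That was inside the 3 mm notch clearance, and no other check failed.

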